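Lengthen the red-collared telescopic shelf brace by one hole

ROBOT

A 6-joint arm with a two-finger parallel gripper is mounted at the origin on the work surface. World frame = base frame: x ahead of the robot, y to its left, z up, the work surface at z = 0. Lengths are in m, angles in rad, forces in N, time in s.
With the tool pointing down it reaches from about 0.375 to 0.975 m from the base axis. Payload 3.8 kg.
Tool frame: the origin (TCP) lies midway between the tips of the shut fingers; the grasp point (between the pads) lies 19 mm behind it; z points along the fingers, y is the line along which they close (so a half turn about z gives the same grasp; the last joint's range is limited). The gripper opens to 85 mm and grips with 20 to 120 N. Pads are 22 mm wide; open, the fingers measure 114 mm over their backs; the gripper's body (76 mm by 85 mm) begins 54 mm behind the grasp point. The pads swing forward as they close: fully open they stand 13 mm farther back than shut.
Start: joints at [1.19, 0.264, 1.604, -0, 1.274, -0.037], TCP at [0.228, 0.635, 0.231] pointing down, gripper open.
Joint ranges: [-2.63, 2.63], [-0.94, 2.18], [0.31, 2.57], [-1.31, 4.45], [0, 2.66], [-2.55, 2.55]. Speed limits (rad/s): [2.57, 2.57, 3.14, 3.14, 3.14, 3.14].

INTERFACE

Orientations are given as a unit quaternion [x, y, z, w].
In Python, from cell import env, eyes gives the robot as it stands. Calls block until the motion is done:
- env.move_ptp(position, orientation): joint-space move of the TCP to a pose.
- env.move_linear(position, orientation=None, v=0.15, until_force=None): straight line of the TCP; orientation=None keeps the orientation; v is the mean speed in m/s. With until_force (N) it stops when the force on the tool has changed by that much, and returns True; else False.
- env.movej(angles): joint-space move.
- env.move_gripper(opening): opening from 0.0 (shut) to 1.0 (fully open); the grip force is fixed at half the most; returns when the fingers have stopped.
- env.dwell(seconds).
- env.inverse_kinematics(position, orientation): joint angles nearest the present ones, or None.
- eyes.grab_frame(name): name is "side" or "top" or "wrist"; returns the picture (384x512x3 uint8, red, green, blue); there is no depth.
- eyes.get_calibration(name): a dict with "vfov" (degrees; the focal length in pixels is half the picture's height over the tangent of half this angle, whatever the lens; pixels are square), "cx", "cy" (the principal point, pixels), "D" ([k1, k2, p1, p2, k3] as OpenCV has them; the pictures are not rectified), "world_to_cam" (4x4, takes a point from world to camera coordinates). Camera axes: x right, y up, looking along -z (the intrinsics and any distortion apply to the point x, -y, -z); pixel columns grow to the right and rows downward; lengths in m; the calibration is good to about 2 mm. A picture is of the moment at which its call begins: read the wrist's pose just before it. get_calibration takes no time and is no camera call; for the wrist camera it gives the pose at the moment of the call.
A pose or a line that the arm cannot do raises env.IKError and nothing moves.
- env.hand_in(): hands the job in; it is judged then, once.
Readings, each from a call of its own:
- env.current_time(): time.
- env.current_joint_positions(): joint angles.
- env.current_joint_velocities(): joint speeds.
- env.current_joint_efforts(): joint torques, N m.
- env.current_tool_pos(): TCP position.
- env.current_tool_rot(): TCP orientation.
- env.current_contact_force(): force on the tool from outside, world axes, zero at the start.
- env.current_ft_torque(): the same for the moment, N m.
- env.current_finger_gap(): opening from 0.0 (shut) to 1.0 (fully open).
- env.current_gripper_force(): force on a finger pad.
Only numpy, scipy, OpenCV 4.12 (cv2) and the standard library are available. Lean on these libraries where they do the work, as an engineer would, in place of code of your own. Each camera call takes 0.05 s, during which the arm holds its last target. There are 200 camera calls.

TASK

Make the telescopic brace with the red collar one hole longer: press its brass spring button flush into the tube and, keeping it down, push the tube along by its collar until the button pops up in the next hole. Leave the tube of the brace with the blue collar as it is.

Things in the scene. Friction and masses are not known exactly. Their poses are not given: they have to be found in the camera images.
- red: Red-collared brace: steel plate 400 x 80 x 8 mm fixed on the bench, origin under its centre at table height, z up, x along the tube, the way it slides out (longer). On the plate a steel inner tube, held at its -x end by a grey saddle clamp (x -188 to -142, 66 mm high), and over it a 40 mm square aluminium outer tube, top face 52 mm above the table, at first x -90 to 130.
- red_button (a point): Point fixed to the plate, axes as red: the top of the brass spring button when up, 61 mm above the table, straight over the plate's centre. The button (14 mm wide, cone tip with 5 mm flat top) stands 9 mm out of the tube's top face through a 17 mm round hole; it moves only up and down. The tube has such holes every 60 mm: the next is 60 mm behind (-x).
- red_collar (a point): Point on the outer tube, moving with it: bottom middle of the red collar's face that looks to the button, on the tube's top face, 15 mm ahead (+x) of the button at first. The collar is a block 18 mm long, 50 mm wide, 19 mm high above the top face. Closed fingertips pressed down onto button and tube just behind it hold the button flush; moved to +x they push the collar.
- red_tube (a joint): Slide of the red-collared outer tube to +x, in m: 0 at first (1.5 mm of play), 0.060 with the button in the next hole, end stop 0.075. A button in a hole blocks it unless pressed flush to within 2 mm. Sliding takes about 3 N, up to 10 N as the hole's edge rides over the cone. After some 8 mm the tube's wall keeps the button down by itself.
- red_pin (a joint): How far the red-collared brace's button is pressed down, in m: 0 fully up, 0.009 flush with the tube's top face, 0.012 while the tube's wall passes over it, 0.0135 at its stop. The spring pushes back with 2.5 N at 0 and 4.3 N when flush; it pops up by itself in the next hole and then blocks the tube again.
- blue_tube (a joint): Slide of the outer tube of the other brace, the same but for its blue collar, in m; 0 at first. To be left as it is. The two braces lie roughly side by side along the table's y, about 0.2 m apart, either one nearer to the robot.

How it is judged:
By the outcome, as a careful person would: the job done as asked, in the order asked, and still so for the second after the job is handed in, with the robot touching nothing.
It also fails if it takes over 32 s, if anything falls off the work surface, if the arm or the gripper's body presses on something with over 40 N, if the wrist force passes 120 N, or if a joint passes its speed limit or range.

## Working session

There is one attempt and no reset: what is moved stays moved. The work goes in short steps, each a Python script; the robot and the scene stay as the last script left them, time stands still between calls to the robot, and variables do not carry over. Pictures are saved under pics/ and viewed, at most 10 in all, crops included, and the job is handed in when it is done.

```bash
mkdir -p pics; ls; python3 - <<'E'
from cell import env, eyes
import cv2, numpy as np
for n in ("top","side"):
    im=eyes.grab_frame(n); cv2.imwrite(f"pics/{n}0.png",im[:,:,::-1]); c=eyes.get_calibration(n); print(n,c)
print(env.current_time(), env.current_tool_rot())
E
```

```text
pics
top {'vfov': 44.538087527049846, 'cx': 257.36237921189274, 'cy': 190.98968393828105, 'D': array([-0.05087369,  0.        ,  0.        ,  0.        ,  0.        ]), 'world_to_cam': array([[-1.32414755e-02, -9.99908994e-01, -2.58190737e-03,
        -4.02966389e-03],
       [ 9.80820171e-01, -1.34907792e-02,  1.94447398e-01,
        -5.67258534e-01],
       [-1.94464534e-01,  4.23836236e-05,  9.80909549e-01,
        -6.21277661e-01],
       [ 0.00000000e+00,  0.00000000e+00,  0.00000000e+00,
         1.00000000e+00]])}
side {'vfov': 57.97886390747364, 'cx': 258.96429032001396, 'cy': 194.48240388925703, 'D': array([-0.07683112,  0.        ,  0.        ,  0.        ,  0.        ]), 'world_to_cam': array([[ 0.74847757, -0.6630311 ,  0.01307984, -0.43245648],
       [ 0.4312742 ,  0.50164715,  0.74990179, -0.29261866],
       [-0.50376968, -0.55564367,  0.66141985, -0.41130019],
       [ 0.        ,  0.        ,  0.        ,  1.        ]])}
0.1 [ 1.71037481e-01  9.85264008e-01 -9.85850678e-04 -2.05406554e-04]
```

View pics/top0.png

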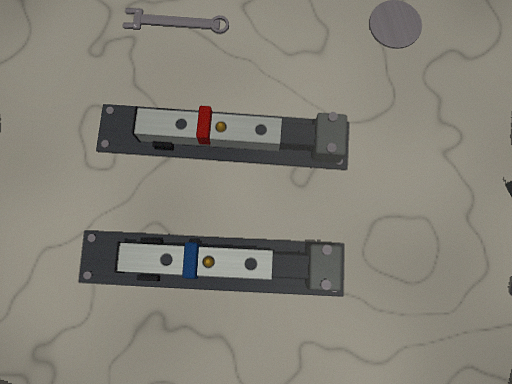

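View pics/side0.png

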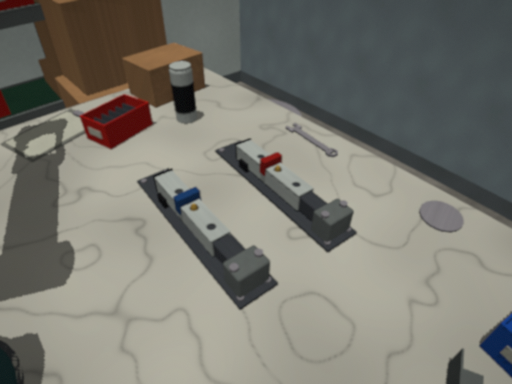

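The top view shows the red collar at about (204,124) and its button at (221,127). The clamp is on the right, so brace +x is image left, roughly world +y. The side view agrees, with the red brace as the farther one. Next I'll compute positions.

```bash
cat > h.py <<'E'
import cv2, numpy as np
from scipy import ndimage
def cam(c):
    f=192/np.tan(np.radians(c["vfov"])/2); K=np.array([[f,0,c["cx"]],[0,f,c["cy"]],[0,0,1]])
    M=np.diag([1,-1,-1,1.])@c["world_to_cam"]; return K,c["D"],M
def ray(c,p):
    K,D,M=cam(c); u=cv2.undistortPoints(np.array([[p]],float),K,D)[0,0]
    R,t=M[:3,:3],M[:3,3]; return -R.T@t, R.T@np.array([u[0],u[1],1])
def onz(c,p,z):
    o,d=ray(c,p); return o+d*(z-o[2])/d[2]
def blobs(m,mn=8):
    l,n=ndimage.label(m); return [(int((l==i).sum()),tuple(np.round(np.array(ndimage.center_of_mass(m,l,i))[::-1],2))) for i in range(1,n+1) if (l==i).sum()>=mn]
def masks(im):
    h=cv2.cvtColor(im,cv2.COLOR_RGB2HSV); H,S,V=h[...,0],h[...,1],h[...,2]
    return dict(brass=(H>10)&(H<28)&(S>130)&(V>60), red=((H<6)|(H>174))&(S>150)&(V>60), dark=(V<100))
E
python3 - <<'E'
from h import *; from cell import eyes
for n,b in (("top",(130,100,290,155)),("side",(225,135,330,215))):
    im=cv2.imread(f"pics/{n}0.png")[:,:,::-1].copy(); c=eyes.get_calibration(n)
    x0,y0,x1,y1=b; m=masks(im)
    for k,z in (("brass",.058),("red",.066),("dark",.052)):
        for a,p in blobs(m[k][y0:y1,x0:x1],4):
            p=(p[0]+x0,p[1]+y0); print(n,k,a,p,onz(c,p,z).round(4))
    if n=="top":
        t=cv2.cvtColor(im,cv2.COLOR_RGB2GRAY)[y0:y1,x0:x1]; print(t[::6,::8])
    v=im[y0:y1,x0:x1,::-1]; cv2.imwrite(f"pics/{n}c.png",cv2.resize(v,None,fx=5,fy=5,interpolation=cv2.INTER_CUBIC)[:600,:800])
E
```

```text
top brass 69 (np.float64(220.32), np.float64(126.28999999999999)) [0.6652 0.0419 0.058 ]
top red 435 (np.float64(203.3), np.float64(124.25)) [0.6659 0.0662 0.066 ]
top dark 3249 (np.float64(203.32), np.float64(140.82)) [0.645  0.0676 0.052 ]
top dark 96 (np.float64(180.75), np.float64(123.48)) [0.6726 0.1018 0.052 ]
top dark 68 (np.float64(220.75), np.float64(126.78)) [0.6665 0.0417 0.052 ]
top dark 6 (np.float64(197.0), np.float64(125.5)) [0.669  0.0773 0.052 ]
top dark 97 (np.float64(260.48), np.float64(129.29)) [ 0.6617 -0.0176  0.052 ]
[[139 141 139 134 139 138 139 138 139 140 142 144 146 142 142 143 141 147
  146 149]
 [ 47  86 144 136 141 141 138 137 143  31 102 144 140 146 144 146 144 144
  147 146]
 [ 53 148 139 142 143 146 149 154 140  40  29  46  90 136 151 150 147 148
  147 148]
 [ 51 150 141 145 143 148 136 148 147  55  23 145 142 144 140 142 146 151
  133  57]
 [ 55 144 145 147 147 148  59  60 149  52  35  94 124 146 147 143 123 143
  145  54]
 [ 53 142 146 148 143 148 146 143 146  48  76  60 148 146 145 143  56  74
  146  59]
 [ 52  84  83  76  61  86 112 138 153  52 163 146 142 141 146 147 154 146
  146  60]
 [ 55  54  53  13  13  43  85  84  82  23  53  79  80  81  71  77 103 119
  140  57]
 [ 53  56  54  34  18   9  54  56  52  52  55  52  58  53  71  78  88  83
   83  48]
 [ 97  79  38  51  55  61  60  60  57  54  53  56  54  54  50  57  62  60
   64  66]]
side brass 12 (np.float64(277.5), np.float64(168.5)) [0.6613 0.0368 0.058 ]
side red 205 (np.float64(269.3), np.float64(161.16)) [0.6583 0.0592 0.066 ]
side dark 2474 (np.float64(272.98), np.float64(184.28)) [0.6237 0.0103 0.052 ]
side dark 5 (np.float64(328.2), np.float64(154.4)) [0.7909 0.006  0.052 ]
side dark 14 (np.float64(260.5), np.float64(156.0)) [0.6701 0.1001 0.052 ]
side dark 19 (np.float64(296.0), np.float64(184.0)) [ 0.6596 -0.0193  0.052 ]
```

View pics/topc.png

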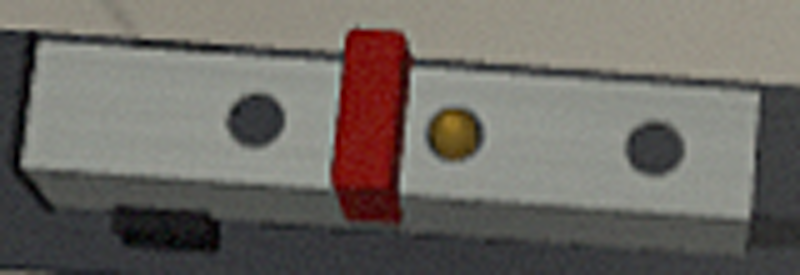

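The crop shows the red collar at about (204,124) px, with the button between two holes. The hole spacing comes out at 119.9 mm, so the geometry is consistent. Button is at about (0.6667, 0.0418) and brace x is at about 84.8°.

```bash
cat >> h.py <<'E'
B=np.array([.6667,.0418]); TH=np.arctan2(.1194,.0109); d=np.array([np.cos(TH),np.sin(TH)])
Q=[float(np.cos(TH/2)),float(np.sin(TH/2)),0.,0.]
def P(s,z): return [*(B+s*d),z]
E
python3 - <<'E'
from h import *; from cell import env,eyes
print(env.inverse_kinematics(P(0,.13),Q))
env.move_gripper(0.0)
env.move_ptp(P(-.001,.13),Q); env.move_linear(P(-.001,.085),v=.1)
c=eyes.get_calibration("wrist"); im=eyes.grab_frame("wrist"); cv2.imwrite("pics/w1.png",im[:,:,::-1])
im=eyes.grab_frame("side"); cv2.imwrite("pics/s1.png",cv2.resize(im[110:250,200:360,::-1],None,fx=4,fy=4))
print(env.current_time(),env.current_tool_pos(),env.current_finger_gap(),env.current_contact_force())
E
```

```text
[ 2.53313271e-02  3.26265325e-01  1.71734459e+00 -4.44089210e-16
  1.09798274e+00  1.16368772e-01]
4.2 [0.66729384 0.04084249 0.08573856] 0.0015071009822303087 [0.25262978 0.27853752 0.47865131]
```

View pics/w1.png

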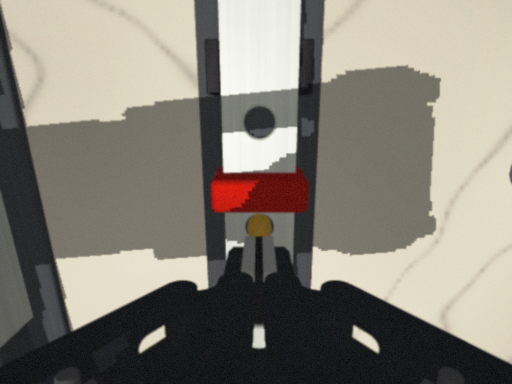

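View pics/s1.png

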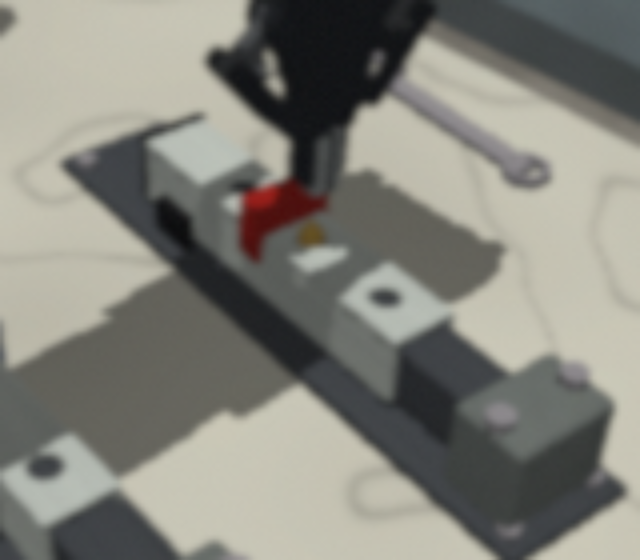

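Wrist view: the shut fingers line up laterally with the button (column 259), the hole ahead is at (259.5,122), and the collar is just ahead. I'll check along the tube using that hole, then press.

```bash
python3 - <<'E'
from h import *; from cell import env,eyes
c=eyes.get_calibration("wrist")
im=cv2.imread("pics/w1.png"); g=im[...,2]
for p,z in (((259.5,122),.052),((260,211.5),.052)):
    q=onz(c,p,z)[:2]-B; print(q@d, q@[-d[1],d[0]])
print(env.move_linear(P(-.001,.046),v=.03,until_force=10))
print(env.current_time(),env.current_tool_pos(),env.current_contact_force())
E
```

```text
0.05889546038598572 -0.0016061826533585984
0.008365115119935687 -0.0019302296155430236
True
5.2417 [0.66675879 0.0410242  0.05143221] [-0.39650904  0.38222785  5.28269736]
```

```bash
python3 - <<'E'
from h import *; from cell import env,eyes
def st(l):
    p=env.current_tool_pos(); print(l,env.current_time(),round(float((p[:2]-B)@d),4),p[2].round(4),env.current_contact_force().round(1))
print(env.move_linear(P(-.001,.0495),v=.02,until_force=12)); st("press")
print(env.move_linear(P(.018,.0495),v=.03,until_force=35)); st("push")
E
```

```text
False
press 5.4917 -0.0007 0.0512 [-4.1  0.1 10.5]
False
push 6.275 0.018 0.0509 [-3.2 -0.1  7.7]
```

```bash
python3 - <<'E'
from h import *; from cell import env,eyes
a=eyes.grab_frame("wrist"); b=eyes.grab_frame("side")[110:250,200:360]
b=cv2.resize(b,(439,384)); cv2.imwrite("pics/p2.png",np.hstack([a[:,150:450],b])[:,:,::-1])
E
```

```text
(no output)
```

View pics/p2.png

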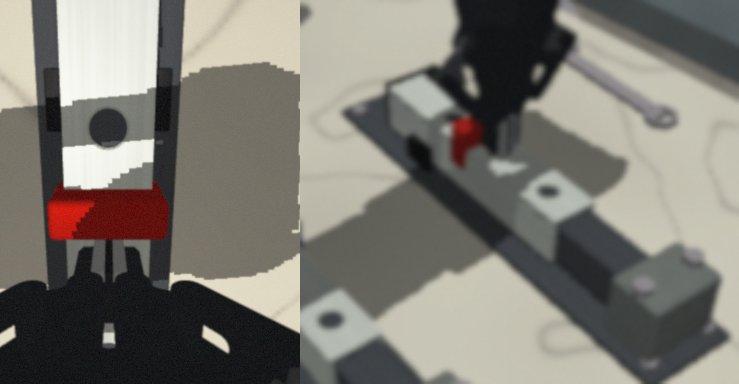

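The fingers are against the collar in this view. The front hole in the wrist picture is at (258,128), which should give the slide.

```bash
python3 - <<'E'
from h import *; from cell import env,eyes
c=eyes.get_calibration("wrist")
print("slide",(onz(c,(258,128),.052)[:2]-B)@d-.059)
im=eyes.grab_frame("side"); cs=eyes.get_calibration("side")
for a,p in blobs(masks(im)["red"][135:215,225:330],20): print(a,(onz(cs,(p[0]+225,p[1]+135),.066)[:2]-B)@d)
for p in ((260.5,156),): print((onz(cs,p,.052)[:2]-B)@d)
E
```

```text
slide 0.017984412669913588
115 0.03339142085962444
0.058383609373493274
```

```bash
python3 - <<'E'
from h import *; from cell import env,eyes
def st(l):
    p=env.current_tool_pos(); print(l,env.current_time(),round(float((p[:2]-B)@d),4),p[2].round(4),env.current_contact_force().round(1))
env.move_linear(P(.018,.055),v=.05); st("up")
print(env.move_linear(P(.052,.055),v=.04,until_force=20)); st("mid")
print(env.move_linear(P(.070,.055),v=.02,until_force=14)); st("end")
a=eyes.grab_frame("wrist"); b=eyes.grab_frame("side")[110:250,200:360]
b=cv2.resize(b,(439,384)); cv2.imwrite("pics/p3.png",np.hstack([a[:,150:450],b])[:,:,::-1])
E
```

```text
up 6.6833 0.0181 0.0552 [-0.1  0.7  0.6]
False
mid 7.6833 0.0516 0.0544 [ 0.3 -5.1 -2.7]
False
end 8.7333 0.0667 0.055 [ -1.8 -13.1   0.5]
```

View pics/p3.png

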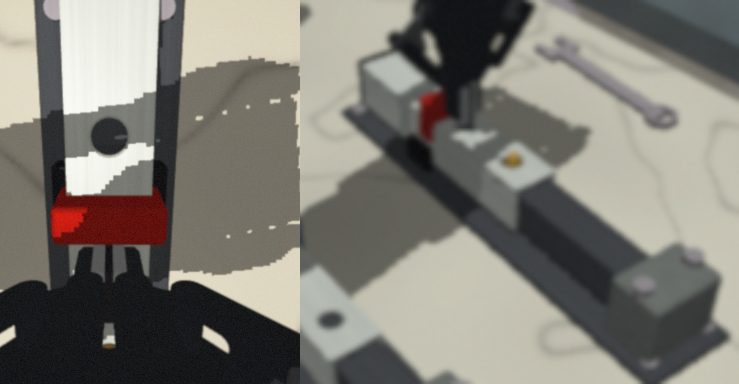

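The brass button is showing in the next hole, and the tube is blocked with 13 N on the tool. I'll back off and verify.

```bash
python3 - <<'E'
from h import *; from cell import env,eyes
env.move_linear(P(.058,.056),v=.05); env.move_linear(P(.058,.16),v=.1)
env.move_ptp([.40,.30,.25],Q)
im=eyes.grab_frame("top"); c=eyes.get_calibration("top"); m=masks(im)
for k,z in (("brass",.058),("red",.066)):
    for a,p in blobs(m[k][100:155,120:290],8): print(k,a,(onz(c,(p[0]+120,p[1]+100),z)[:2]-B)@d)
cv2.imwrite("pics/t4.png",cv2.resize(im[80:310,70:370,::-1],None,fx=2.5,fy=2.5))
print(env.current_time(),env.current_contact_force())
E
```

```text
brass 65 0.00043911400810738824
red 442 0.0856434832817618
11.7833 [-0.28887573  0.33070302 -0.48809523]
```

View pics/t4.png

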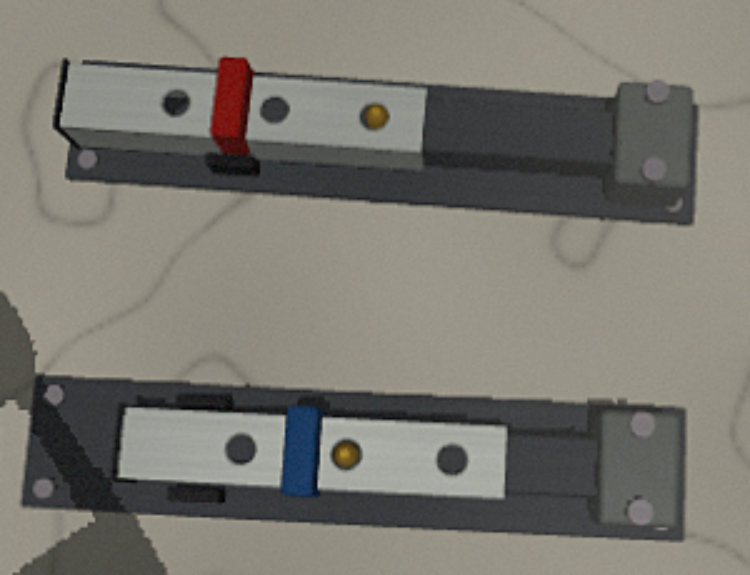

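The final view shows the red brace's button (374,116) standing up in the next hole. Its collar has moved about 61 mm, the blue brace is unchanged, and the robot is clear.

```bash
python3 -c "
from cell import env
print(env.hand_in())"
```

```text
the job is handed in; nothing more can be done
None
```

The red-collared brace is one hole longer, with its button up in the next hole and the blue-collared brace left as it was; I handed the job in with the robot clear, after about 12 s of the 32 s allowed.

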